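# Set the airbrush pressure and lock the regulator

## Robot

A 7-joint arm with a two-finger parallel gripper is mounted at the origin on the work surface. World frame = base frame: x ahead of the robot, y to its left, z up, the work surface at z = 0. Lengths are in m, angles in rad, forces in N, time in s.
With the tool pointing down it reaches from about 0.4 to 0.875 m from the base axis. Payload 6.5 kg.
Tool frame: the origin (TCP) lies at the very end of the fingers, on their centre line; the grasp point (between the pads) lies 19 mm behind it; z points along the fingers, y is the direction in which the jaws open and shut (so a half turn about z gives the same grasp; the last joint's range is limited). The gripper opens to 85 mm and grips with 20 to 120 N. Pads are 22 mm wide; open, the fingers measure 114 mm over their backs; the gripper's body (76 mm by 85 mm) begins 54 mm behind the grasp point. The pads swing forward as they close: fully open they stand 13 mm farther back than shut.
Start: joints at [-1.193, 0.536, -0.004, 1.538, 0.003, 1.067, -0.071], TCP at [0.279, 0.587, 0.231] pointing down, gripper open.
Joint ranges: [-2.7, 2.7], [-0.37, 2.16], [-1.27, 1.26], [0.24, 2.4], [-1.31, 4.45], [0.19, 1.91], [-2.76, 2.76]. Speed limits (rad/s): [2.39, 2.39, 3.14, 3.14, 3.14, 3.14, 3.14].

## Interface

Orientations are given as a unit quaternion [w, x, y, z].
In Python, from rig import state, vision, ticket gives the robot as it stands.
- The arm moves only by the shell command python3 -m creep 'ROWS' [FORCE]. ROWS is a JSON object of lists of equal length, an entry for each row: "claw": the finger opening in cm, from 0 to 8.54; "offset": the shift along the world's x, y, z in cm, a list of three; "turn": the turn about the world's z in degrees. In form: {"claw": [claw, ...], "offset": [[x, y, z], ...], "turn": [turn, ...]}. A call has 1 to 20 rows; each row shifts and turns the commanded pose from where the row before left it; what a row does not reach is not made up. A row lasts 1/8 s, in which the tool goes at most 62.5 mm and 10.7 degrees, less where a joint would pass 70% of its speed; a pose out of reach is approached as far as the arm can. A call with a gripper value outside its range is refused whole. The fingers move at their own pace and stop on an object; FORCE is the grip in N (left out, the last holds). Time passes only in rows, so rows that do not move let the fingers close. It gives the time, the measured TCP pose, the force and the opening at its end, in the units of the state.
- state(): the state, without advancing time (a new reading comes with each control period).
- vision.get_image(name): name is "side" or "top"; returns the picture (420x560x3 uint8, blue, green, red); there is no depth.
- vision.camera_model(name): a dict with "vfov" (degrees; the focal length in pixels is half the picture's height over the tangent of half this angle, whatever the lens; pixels are square), "cx", "cy" (the principal point, pixels), "R" (3x3) and "t" (3): a world point X has camera coordinates R X + t. Camera axes: x right, y down, z forward; pixel columns grow to the right and rows downward; lengths in m; the calibration is good to about 2 mm. A picture is of the moment at which its call begins. camera_model takes no time and is no camera call.
- ticket.job_done(): hands the job in, once; it reports no verdict.
The state is a dict: "t": time; "joints": joint angles; "qd": joint speeds; "effort": joint torques, N m; "ee_pos": TCP position; "orientation": TCP orientation; "wrist_force": force on the tool from outside, world axes, zero at the start; "torque": the same for the moment, N m; "width": opening from 0.0 (shut) to 1.0 (fully open).
Only numpy, scipy, OpenCV 4.12 (cv2) and the standard library are available. Lean on these libraries where they do the work, as an engineer would, in place of code of your own. Each camera call takes 0.05 s, during which the arm holds its last target. There are 200 camera calls.

## Task

Set the airbrush compressor for the next job: turn the regulator knob clockwise until the gauge needle points at the set hand on the dial's rim, and only then slide the lock ring fully down so that the setting is held. The needle must still be on the set hand when you let go; leave the other things on the bench where they are.

Things in the scene. Friction and masses are not known exactly. Their poses are not given: they have to be found in the camera images.
- compressor: Grey airbrush compressor, fixed, 280 mm wide (y), x -100 to +112 mm, yaw varies. Origin: centre of its underside. Flat deck 120 mm up over x -100 to +10; from there a black fascia slopes down 30 deg to +x with the round gauge (100 mm across, centre x 61, y 52, z 90). Regulator upright on the deck, axis at x -45, y -30. Moisture trap on its -y side, airbrush (top 155 mm up) on its +y side at y 180
- knob_grip (a point): On the knob's axis, 16.5 mm below its flat top: height to grip. The knob is a black ribbed upright cylinder, 45 mm across, white line on top, at the head of the regulator; its top is 80 mm above the deck, and 33 mm of it stand clear above the raised lock ring (49 mm once the ring is down). Turns with the knob
- knob (a joint): Knob angle in rad, 0 to 6.28, growing clockwise seen from above (raises the pressure). Friction 0.06 N m while the lock ring is up; stays where it is left. With the ring down its splines grip and the knob holds against 0.2 N m. The needle follows at once: needle = 0.75 x knob
- needle (a joint): Angle of the gauge needle in rad, 0 to 4.71, growing clockwise as one faces the dial. The long slender black hand, 33 mm, pivoted at the centre of the white dial. Zero points down the slope and 45 deg towards the compressor's -y side; mid-scale points straight up the slope
- needle_tip (a point): Tip of the needle, 33 mm from the dial's centre; its x axis points along the needle, outwards
- set_hand (a joint): Angle of the set hand, same zero and sense as the needle: they agree when both joints read the same. A short broad black arrow-head, 12 mm long and 17 mm wide, at the rim of the dial, pointing at its centre. It starts at a higher pressure than the needle and cannot be moved (under the glass)
- set_tip (a point): Inner point of the set hand, 34 mm from the dial's centre; its x axis points outwards along the dial's radius
- lock_ring (a joint): Travel of the lock ring in m: 0 raised (unlocked, as at the start) to 0.016 fully down on its stop (locked). It slides straight down round the knob, needs 3 N at first and 10 to 12 N over the last 6 mm, where it grips the fixed splines, and stays where it is left. It turns with the knob
- lock_ring_top (a point): Centre of the ring's upper face. Bare aluminium ring round the knob's lower part, 16 mm high: flange 69 mm across, 5 mm thick at the top, sleeve 58 mm below it. Upper face 47 mm above the deck raised, 31 mm locked. The flange stands 12 mm out all round the knob: fingertips can press on it either side of the knob
- glass_jar: Bystander: glass jar with metal lid, 60 mm across, 100 mm high, in front of (+x) the compressor. Origin: centre of its foot
- paint_tin: Bystander: tin, 72 mm across, 75 mm high, in front of (+x) the compressor. Origin: centre of its foot
- pliers: Bystander: pliers lying flat, 160 mm long, on the compressor's -y side. Origin at the pivot, underside
- wax_block: Bystander: carving block, 75 x 50 x 35 mm, on the compressor's +y side. Origin: centre of its underside
- black_cup: Bystander: black cup, 80 mm across the rim, 115 mm high, on the left of the table. Origin: centre of its foot
- scrap_tub: Bystander: clear tub of shavings, 130 x 190 x 65 mm, on the right of the table. Origin: centre of its underside
- hammer: Bystander: hammer, 220 mm long, lying on the left of the table

How it is judged:
By the outcome, as a careful person would: the job done as asked, in the order asked, and still so for the second after the job is handed in, with the robot touching nothing.
It also fails if it takes over 48 s, if anything falls off the work surface, if the arm or the gripper's body presses on something with over 40 N, if the wrist force passes 120 N, or if a joint passes its speed limit or range.

## Working session

There is one attempt and no reset: what is moved stays moved. The work goes in short steps, Python scripts to look and compute and a shell command to move; the robot and the scene stay as the last step left them, time stands still between calls to the robot, and variables do not carry over. Pictures are saved under pics/ and viewed, about 8 in all and at most 12, crops included, and the job is handed in when it is done.

```bash
mkdir -p pics; ls
python3 - <<'E'
from rig import state, vision
import cv2
for n in("side","top"):
    im=vision.get_image(n); cv2.imwrite(f"pics/{n}0.png",im)
    m=vision.camera_model(n); print(n,m)
print(state())
E
```

```text
pics
side {'vfov': 50.91937199400804, 'cx': 276.3302450876666, 'cy': 201.35880142685448, 'R': array([[ 0.95527001, -0.29569531, -0.00484736],
       [-0.22236404, -0.70736771, -0.67095839],
       [ 0.19497039,  0.64202431, -0.74147916]]), 't': array([-0.56719305,  0.19702764,  1.45312794])}
top {'vfov': 47.963214548254236, 'cx': 278.38937874674775, 'cy': 212.2009773389258, 'R': array([[-0.02309137, -0.99969735, -0.00848492],
       [-0.98574676,  0.02418221, -0.16648886],
       [ 0.16664366,  0.00451952, -0.98600683]]), 't': array([-0.00327902,  0.5966904 ,  1.45133697])}
{'t': 0.1, 'joints': array([-1.19321407,  0.5370883 , -0.00440873,  1.53876201,  0.00259389,
        1.06732604, -0.07122345]), 'qd': array([ 0.00103807, -0.00149515,  0.00051025, -0.00152898, -0.0001631 ,
       -0.00076928,  0.00063005]), 'effort': array([ 1.71440926e-03, -5.84563243e+01,  1.05131999e+00, -2.59778684e+01,
        1.25795655e-02,  4.61701420e-03, -1.21969430e-05]), 'ee_pos': array([0.27886571, 0.58650796, 0.23050716]), 'orientation': array([-1.11308629e-04,  2.20065153e-01,  9.75484857e-01, -7.81144661e-04]), 'wrist_force': array([-0.71782888, -0.02712408, -0.34440632]), 'torque': array([ 0.00334214, -0.023589  ,  0.00310967]), 'width': 0.9995812592986024}
```

View pics/top0.png

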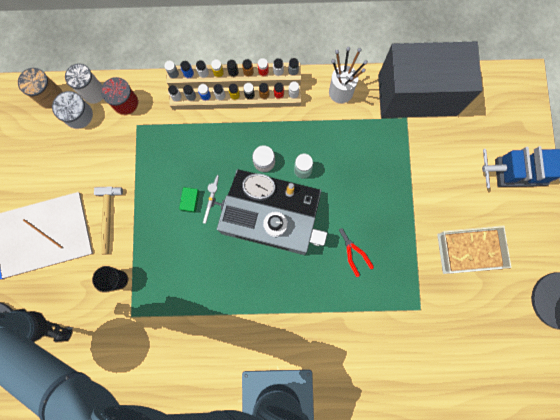

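View pics/side0.png

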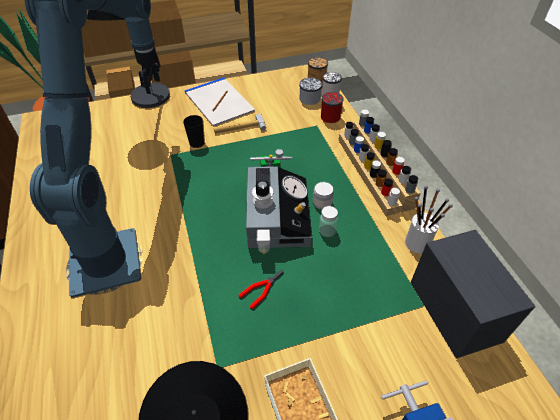

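The top view shows the knob at about (275,223), the dial at (259,187) and the compressor yawed by about 13 deg. The side view shows the knob at (263,188) and the dial at (294,187). Next I'll enlarge both.

Run:
```python
import cv2,numpy as np
a=cv2.imread('pics/top0.png')[160:260,210:330]; b=cv2.imread('pics/side0.png')[155:255,235:335]
f=lambda x,k:cv2.resize(x,None,fx=k,fy=k,interpolation=cv2.INTER_CUBIC)
c=f(a,3.6);d=f(b,3.6)
cv2.imwrite('pics/z0.png',np.hstack([c,d]))
```

```text
(no output)
```

View pics/z0.png

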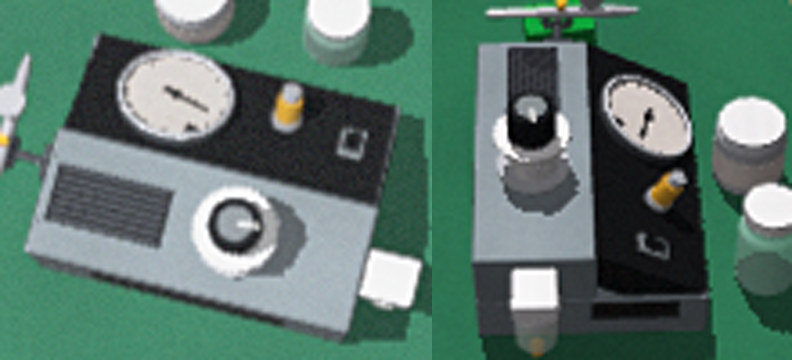

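```bash
cat > h.py <<'E'
import numpy as np,cv2
from rig import vision,state
def cam(n):
    m=vision.camera_model(n); f=210/np.tan(np.radians(m['vfov'])/2); return m,f
def ray(n,p,z):
    m,f=cam(n); d=m['R'].T@np.array([(p[0]-m['cx'])/f,(p[1]-m['cy'])/f,1]); c=-m['R'].T@m['t']
    return c+d*(z-c[2])/d[2]
def proj(n,X):
    m,f=cam(n); q=np.atleast_2d(X)@m['R'].T+m['t']; return np.float32(q[:,:2]/q[:,2:]*f+[m['cx'],m['cy']])
def local(O,yaw,P):
    c,s=np.cos(yaw),np.sin(yaw); return np.atleast_2d(P)@np.array([[c,s,0],[-s,c,0],[0,0,1]])+O
def dialpts(O,yaw,uv): # uv: u toward local -y... (right facing dial), v up slope, m
    C=np.array([.061,.052,.090]); up=np.array([-np.cos(np.pi/6),0,.5]); rt=np.array([0,1,0])
    # facing dial from +x looking -x with up=z: right is +y
    uv=np.atleast_2d(uv); return local(O,yaw,C+uv[:,:1]*rt+uv[:,1:]*up)
def rect(n,im,O,yaw,shift=(0,0),k=5000,S=500):
    h=.05; uv=[[-h,h],[h,h],[h,-h],[-h,-h]]
    src=proj(n,dialpts(O,yaw,uv))+np.float32(shift); dst=np.float32([[0,0],[S,0],[S,S],[0,S]])
    return cv2.warpPerspective(im,cv2.getPerspectiveTransform(src,dst),(S,S),flags=cv2.INTER_CUBIC)
def dialell(im,near):
    m=cv2.inRange(im,(150,150,150),(255,255,255)); cs,_=cv2.findContours(m,cv2.RETR_EXTERNAL,cv2.CHAIN_APPROX_NONE)
    c=min((c for c in cs if cv2.contourArea(c)>150),key=lambda c:np.hypot(*(c.mean((0,1))-near))); return cv2.fitEllipse(cv2.convexHull(c))
E
python3 - <<'E'
from h import *
ims={n:cv2.imread(f'pics/{n}0.png') for n in('top','side')}
near={'top':(259,187),'side':(294,187)}
kp={'top':(275.3,221.7),'side':(262.5,185)}
for n in ims:
    e=dialell(ims[n],near[n]); print(n,e)
    K=ray(n,kp[n],.2); D=ray(n,e[0],.09); v=(D-K)[:2]
    yaw=np.arctan2(v[1],v[0])-np.arctan2(.082,.106)
    O=np.array([*K[:2],0])-local(np.zeros(3),yaw,[-.045,-.03,0])[0]
    print(K,D,np.hypot(*v),np.hypot(.106,.082),np.degrees(yaw),O)
    if n=='top': Ot,yt=O,yaw
R=[]
for n in ims:
    sh=np.array(dialell(ims[n],near[n])[0])-proj(n,dialpts(Ot,yt,[0,0]))[0]; print(sh)
    R.append(cv2.resize(rect(n,ims[n],Ot,yt,sh),(400,400)))
cv2.imwrite('pics/d0.png',np.hstack(R))
E
```

```text
top ((258.4054870605469, 185.84353637695312), (24.31635093688965, 31.639240264892578), 96.1909408569336)
[ 0.54387491 -0.00873723  0.2       ] [0.67472599 0.04283931 0.09      ] 0.1406490096493149 0.13401492454200764 -16.212515672916233 [0.59546141 0.00750571 0.        ]
side ((294.47283935546875, 187.06866455078125), (16.108945846557617, 27.532115936279297), 124.854736328125)
[ 0.54582879 -0.00906324  0.2       ] [0.67692926 0.05142969 0.09      ] 0.14438395711076307 0.13401492454200764 -12.955250881794703 [0.59640903 0.01008457 0.        ]
[-0.81033325 -1.91082764]
[ 1.25311279 -2.68115234]
```

View pics/d0.png

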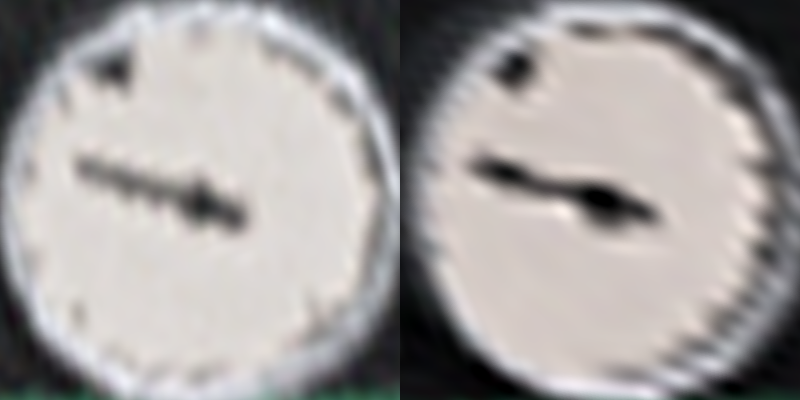

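The rectified dial shows the needle at about 62.5 deg and the set hand at about 101 deg, so the knob needs roughly +51 deg. Its axis is at about (0.545, -0.009). I'll go above it now.

```bash
python3 -m creep '{"claw":[8.5,8.5,8.5,8.5,8.5,8.5,8.5,8.5,8.5,8.5,8.5,8.5,8.5,8.5,8.5,8.5],"offset":[[1.9,-4.26,2],[1.9,-4.26,0],[1.9,-4.26,0],[1.9,-4.26,0],[1.9,-4.26,0],[1.9,-4.26,0],[1.9,-4.26,0],[1.9,-4.26,0],[1.9,-4.26,0],[1.9,-4.26,0],[1.9,-4.26,0],[1.9,-4.26,0],[1.9,-4.26,0],[1.9,-4.26,0],[0,0,0],[0,0,0]],"turn":[-2.5,-2.5,-2.5,-2.5,-2.5,-2.5,-2.5,-2.5,-2.5,-2.5,-2.5,-2.5,-2.5,-2.5,0,0]}' 40
python3 - <<'E'
from h import *
a=vision.get_image('top');b=vision.get_image('side');cv2.imwrite('pics/top1.png',a);cv2.imwrite('pics/side1.png',b)
f=lambda x:cv2.resize(x,(400,400),interpolation=cv2.INTER_CUBIC)
cv2.imwrite('pics/z1.png',np.hstack([f(a[150:270,210:330]),f(b[105:225,215:335])]))
print(state())
E
```

```text
t: 2.1
ee_pos: [0.5446, -0.0087, 0.2509]
orientation: [-0.001, 0.503, 0.864, -0.0]
wrist_force: [0.6, 0.6, -0.2]
width: 0.994
{'t': 2.2, 'joints': array([-0.36064317,  0.34628776,  0.36948217,  1.81621396, -0.14641382,
        1.00639811,  0.58591814]), 'qd': array([-0.00675996, -0.00393896,  0.00167642, -0.00080782,  0.00134839,
        0.00057754,  0.00107064]), 'effort': array([ 6.14123102e-01, -4.34280574e+01,  4.55577269e+00, -2.47646677e+01,
        4.31050372e-02, -2.43788352e-03, -2.79547472e-03]), 'ee_pos': array([ 0.54462356, -0.00784082,  0.25103849]), 'orientation': array([-4.87336497e-04,  5.02243080e-01,  8.64726337e-01,  1.16420571e-04]), 'wrist_force': array([-0.06654925, -0.12200778, -0.82575904]), 'torque': array([ 0.02004739, -0.02141059,  0.06060136]), 'width': 0.9957486827688115}
```

View pics/z1.png

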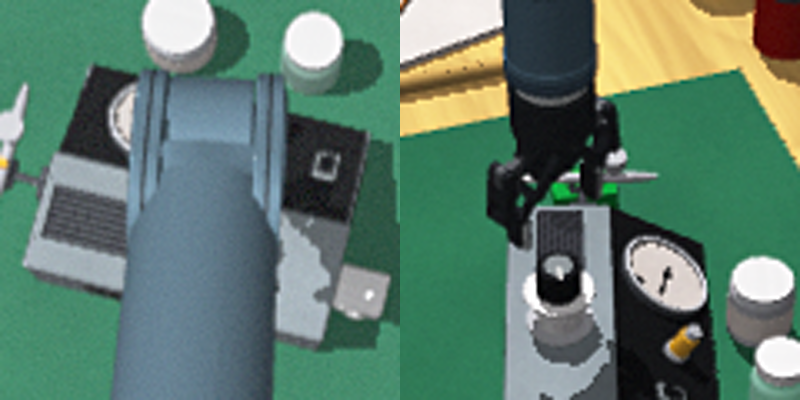

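The side view shows the open fingers above the knob and the dial in clear view. The arm hides the dial from the top camera, so I'll measure from the side one. Next: descend and grip.

```bash
python3 -m creep '{"claw":[8.5,8.5,8.5,8.5,8.5,4,4,4,4,4,4],"offset":[[0,0,-2],[0,0,-2],[0,0,-2],[0,-0.1,-1.8],[0,0,0],[0,0,0],[0,0,0],[0,0,0],[0,0,0],[0,0,0],[0,0,0]],"turn":[0,0,0,0,0,0,0,0,0,0,0]}' 40
cat >> h.py <<'E'
def dial(tag):
    O=np.array([.5955,.008,0]);yaw=np.radians(-15.); im=vision.get_image('side'); cv2.imwrite(f'pics/{tag}s.png',im)
    sh=np.array(SC)-proj('side',dialpts(O,yaw,[0,0]))[0]
    r=rect('side',im,O,yaw,sh); cv2.imwrite(f'pics/{tag}.png',r)
    g=cv2.cvtColor(r,cv2.COLOR_BGR2GRAY); P=cv2.warpPolar(g,(250,720),(250,250),250,cv2.INTER_LINEAR) # rows: angle cw from right, .5deg
    out=[]
    for lo,hi in((60,150),(165,205)):
        s=(255.-P[:,lo:hi]).mean(1); ang=(np.arange(720)/2-135)%360  # zero: down-left = 135 deg cw from right
        ok=(ang>20)&(ang<250); i=np.argmax(np.where(ok,s,0)); w=ok&(abs(ang-ang[i])<14); q=np.clip(s-np.median(s[ok])-.3*(s[i]-np.median(s[ok])),0,None)*w
        out.append(round(float((q*ang).sum()/q.sum()),2))
    print(tag,'needle,set,diff,knob deg',out,round(out[1]-out[0],2),round((out[1]-out[0])/.75,1)); return r
SC=(294.47,187.07)
E
python3 - <<'E'
from h import *
print(dialell(cv2.imread('pics/side1.png'),SC)[0])
dial('g0'); print(state()['wrist_force'])
E
```

```text
t: 3.58
ee_pos: [0.5461, -0.0099, 0.1744]
orientation: [0.001, 0.503, 0.864, 0.001]
wrist_force: [0.3, 2.0, 6.2]
width: 0.491
(294.49029541015625, 187.08624267578125)
g0 needle,set,diff,knob deg [61.05, 102.78] 41.73 55.6
[0.34495325 1.31470126 4.98686633]
```

Run:
```python
from h import *
f=lambda x:cv2.resize(x,(400,400),interpolation=cv2.INTER_CUBIC)
a=cv2.imread('pics/side1.png')[150:220,230:300];b=cv2.imread('pics/g0s.png')[150:220,230:300]
cv2.imwrite('pics/z2.png',np.hstack([f(a),f(b)]))
```

```text
(no output)
```

View pics/z2.png

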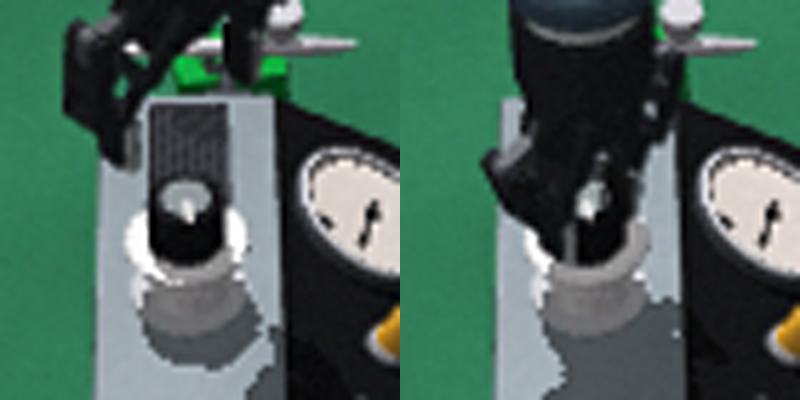

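The ring sits at the same height as before (flange front edge at about y=275 in both crops) and the fingers are on the knob. Turning clockwise (negative about z) by 40 deg first.

```bash
python3 -m creep '{"claw":[4,4,4,4,4,4,4,4,4,4],"offset":[[0,0,0.1],[0,0,0],[0,0,0],[0,0,0],[0,0,0],[0,0,0],[0,0,0],[0,0,0],[0,0,0],[0,0,0]],"turn":[0,-5,-5,-5,-5,-5,-5,-5,-5,0]}'
python3 - <<'E'
from h import *
dial('g1'); print(state()['wrist_force'],state()['torque'])
E
```

```text
t: 4.88
ee_pos: [0.5439, -0.0102, 0.1744]
orientation: [-0.001, 0.769, 0.64, -0.001]
wrist_force: [-3.5, 1.6, 6.3]
width: 0.493
g1 needle,set,diff,knob deg [92.46, 102.0] 9.54 12.7
[-3.44099431  0.75022486  4.97471807] [ 0.24745696  0.65079416 -0.04110529]
```

```bash
python3 -m creep '{"claw":[4,4,4,4],"offset":[[0,0,0],[0,0,0],[0,0,0],[0,0,0]],"turn":[-4,-5,0,0]}'
python3 - <<'E'
from h import *
r=dial('g2'); a=cv2.imread('pics/g1.png')
cv2.imwrite('pics/d2.png',cv2.resize(np.hstack([a,r]),(800,400)))
E
```

```text
t: 5.42
ee_pos: [0.5435, -0.0101, 0.1744]
orientation: [-0.001, 0.816, 0.578, -0.001]
wrist_force: [-5.2, 2.9, 7.7]
width: 0.491
g2 needle,set,diff,knob deg [99.0, 102.55] 3.55 4.7
```

View pics/d2.png

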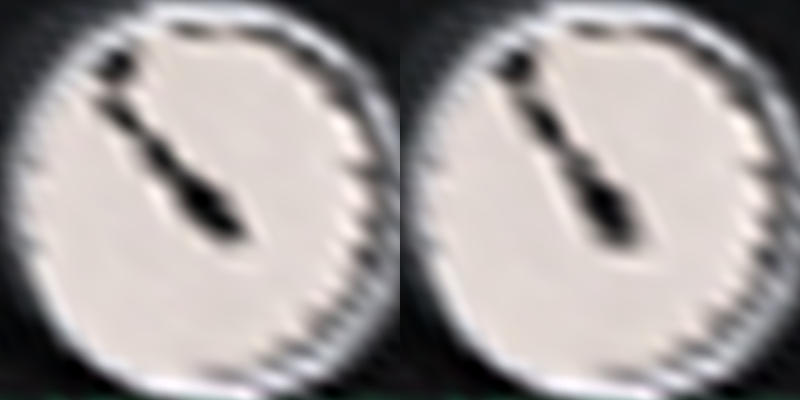

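The needle sits just counter-clockwise of the set hand, at about (525,95) against (515,65). I'll cross-check the starting difference with the first top and side pictures.

Run:
```python
import h
from h import *
ims={'top':['top0'],'side':['side0','side1','g0s','g1s','g2s']}
yaw=np.radians(-15.);O=np.array([.5955,.008,0])
for n in ims:
  for t in ims[n]:
    im=cv2.imread(f'pics/{t}.png'); 
    c=dialell(im,(258.4,185.8) if n=='top' else SC)[0] if t in('top0','side0') else SC
    sh=np.array(c)-proj(n,dialpts(O,yaw,[0,0]))[0]
    g=cv2.cvtColor(rect(n,im,O,yaw,sh),cv2.COLOR_BGR2GRAY)
    yy,xx=np.mgrid[:500,:500]; rr=np.hypot(xx-250,yy-250); A=(np.degrees(np.arctan2(yy-250,xx-250))-135)%360
    w=np.clip(150-g.astype(float),0,None)
    res=[]
    # set: weighted centroid of dark blob; needle: total-least-squares line of dark pixels r<150
    m=(rr>158)&(rr<205)&(abs(A-102)<13); s=np.array([(w*m*xx).sum(),(w*m*yy).sum()])/(w*m).sum()
    m2=(rr<150); W=w*m2; p=np.array([(W*xx).sum(),(W*yy).sum()])/W.sum()
    d=np.stack([xx-p[0],yy-p[1]],-1).reshape(-1,2); C=(d*W.reshape(-1,1)).T@d; v=np.linalg.eigh(C)[1][:,1]
    if (v@(p-250))<0: v=-v
    an=lambda u:(np.degrees(np.arctan2(u[1],u[0]))-135)%360
    off=np.cross(v,p-250)
    print(t,'set',s.round(0),round(an(s-250),1),'needle line',round(an(v),1),'line offset px',round(float(off),1))
```

```text
top0 set [148.  86.] 103.0 needle line 64.3 line offset px -5.4
side0 set [148.  87.] 102.8 needle line 62.7 line offset px -2.0
side1 set [148.  87.] 102.8 needle line 62.6 line offset px -1.9
g0s set [148.  87.] 102.9 needle line 62.6 line offset px -1.8
g1s set [146.  94.] 101.4 needle line 92.1 line offset px 0.0
g2s set [149.  90.] 102.6 needle line 99.6 line offset px -0.8<stdin>:20: DeprecationWarning: Arrays of 2-dimensional vectors are deprecated. Use arrays of 3-dimensional vectors instead. (deprecated in NumPy 2.0)
```

Four estimates put the remainder between 2.0 and 3.4 deg of needle, so about 3.7 deg of knob.

```bash
python3 -m creep '{"claw":[4,4,4,5.4,5.4,5.4,5.4],"offset":[[0,0,0],[0,0,0],[0,0,0],[0,0,0],[0,0,0],[0,0,0],[0,0,0]],"turn":[-3.7,0,0,0,0,0,0]}'
python3 - <<'E'
from h import *
dial('g3'); print(state()['wrist_force'],state()['width'])
im=cv2.imread('pics/g3s.png')[150:220,230:300]
cv2.imwrite('pics/z3.png',np.hstack([cv2.resize(cv2.imread('pics/g3.png'),(400,400)),cv2.resize(im,(400,400),interpolation=cv2.INTER_CUBIC)]))
E
```

```text
t: 6.35
ee_pos: [0.5452, -0.0105, 0.1743]
orientation: [0.0, 0.835, 0.551, -0.0]
wrist_force: [0.1, 0.6, 0.3]
width: 0.633
g3 needle,set,diff,knob deg [101.12, 102.67] 1.55 2.1
[0.64966745 0.3764578  0.03012876] 0.6324995912293967
```

View pics/z3.png

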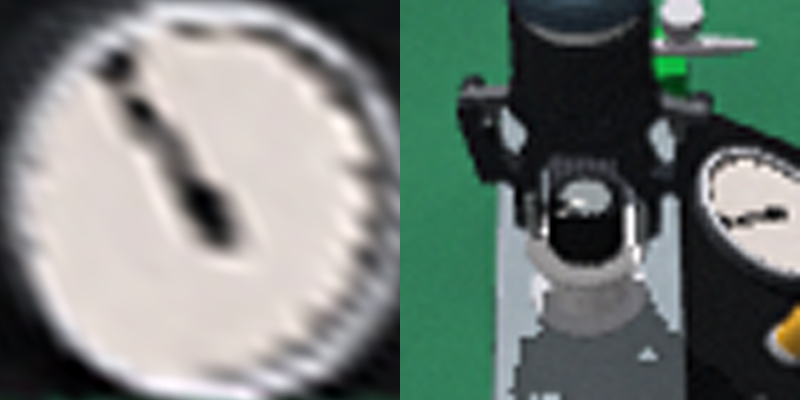

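Run:
```python
from h import *
yaw=np.radians(-15.);O=np.array([.5955,.008,0])
yy,xx=np.mgrid[:500,:500]
# extrapolate needle TLS line to set-hand radius, compare with set-hand centroid from the start pictures (hand unmoved, uncluttered)
im=cv2.imread('pics/g3s.png'); sh=np.array(SC)-proj('side',dialpts(O,yaw,[0,0]))[0]
w=np.clip(150-cv2.cvtColor(rect('side',im,O,yaw,sh),cv2.COLOR_BGR2GRAY).astype(float),0,None)
S=np.array([148.,87.])
for R in(130,140,150):
    W=w*(np.hypot(xx-250,yy-250)<R); p=np.array([(W*xx).sum(),(W*yy).sum()])/W.sum()
    d=np.stack([xx-p[0],yy-p[1]],-1).reshape(-1,2); v=np.linalg.eigh((d*W.reshape(-1,1)).T@d)[1][:,1]
    if v[1]>0:v=-v
    u=S-p; miss=v[0]*u[1]-v[1]*u[0]
    print(R,(np.degrees(np.arctan2(v[1],v[0]))-135)%360, 'miss px(5/mm; + = set is cw)',miss.round(1),'deg',np.degrees(miss/190).round(2))
```

```text
130 101.92256077875658 miss px(5/mm; + = set is cw) 4.0 deg 1.2
140 101.66558122528545 miss px(5/mm; + = set is cw) 4.9 deg 1.47
150 101.45992943839212 miss px(5/mm; + = set is cw) 5.6 deg 1.68
```

Three of the four measures say the needle is 1–1.5 deg short, so I'll regrip, add 1.4 deg and release.

```bash
python3 -m creep '{"claw":[4,4,4,4,4,5.4,5.4,5.4,5.4],"offset":[[0,0,0],[0,0,0],[0,0,0],[0,0,0],[0,0,0],[0,0,0],[0,0,0],[0,0,0],[0,0,0]],"turn":[0,0,0,-1.4,0,0,0,0,0]}'
python3 - <<'E'
from h import *
dial('g4'); print(state()['wrist_force'],state()['width'])
E
```

```text
t: 7.52
ee_pos: [0.5452, -0.0104, 0.1743]
orientation: [0.0, 0.841, 0.541, 0.0]
wrist_force: [0.3, -0.4, -0.5]
width: 0.632
g4 needle,set,diff,knob deg [101.59, 102.83] 1.24 1.7
[-0.27766122  0.00486886  0.86645614] 0.6350917480910869
```

The needle is within about 1 deg. Now I'll press the ring down in small steps, watching the force.

```bash
python3 -m creep '{"claw":[5.2,5.2,5.2,5.2,5.2,5.2,5.2,5.2,5.2,5.2],"offset":[[0,0,0],[0,0,-0.2],[0,0,-0.2],[0,0,-0.2],[0,0,-0.2],[0,0,-0.2],[0,0,-0.2],[0,0,-0.2],[0,0,0],[0,0,0]],"turn":[0,0,0,0,0,0,0,0,0,0]}'
python3 - <<'E'
from h import *
dial('g5')
E
```

```text
t: 8.82
ee_pos: [0.5451, -0.0104, 0.1602]
orientation: [0.0, 0.841, 0.541, -0.0]
wrist_force: [0.4, 0.2, 0.1]
width: 0.612
g5 needle,set,diff,knob deg [101.63, 102.86] 1.23 1.6
```

```bash
python3 -m creep '{"claw":[5.2,5.2,5.2,5.2,5.2,5.2,5.2],"offset":[[0,0,-0.2],[0,0,-0.2],[0,0,-0.2],[0,0,-0.2],[0,0,-0.2],[0,0,0],[0,0,0]],"turn":[0,0,0,0,0,0,0]}'
python3 - <<'E'
from h import *
dial('g6'); f=lambda x:cv2.resize(x[150:220,230:300],(400,400),interpolation=cv2.INTER_CUBIC)
cv2.imwrite('pics/z6.png',np.hstack([f(cv2.imread('pics/g4s.png')),f(cv2.imread('pics/g6s.png'))]))
E
```

```text
t: 9.75
ee_pos: [0.5453, -0.0104, 0.1507]
orientation: [-0.0, 0.841, 0.541, 0.0]
wrist_force: [-2.1, 0.6, 5.9]
width: 0.608
g6 needle,set,diff,knob deg [101.59, 102.82] 1.23 1.6
```

View pics/z6.png

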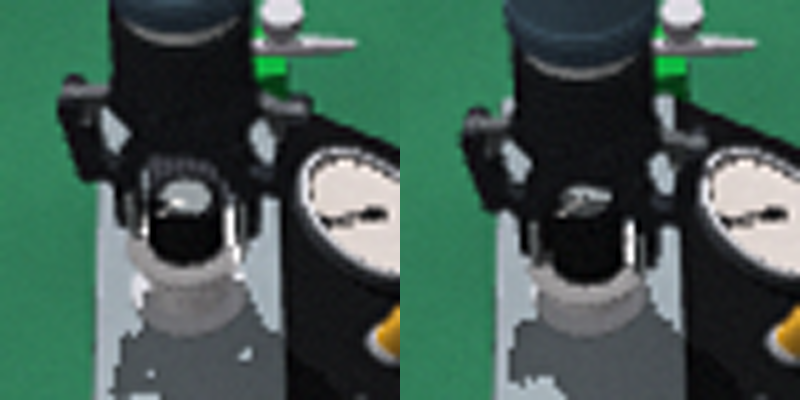

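The ring has moved part of the way (flange edge from about y=275 to 295) and the needle is steady. I'll keep pressing to the stop.

```bash
python3 -m creep '{"claw":[5.2,5.2,5.2,5.2,5.2,5.2,5.2],"offset":[[0,0,-0.2],[0,0,-0.2],[0,0,-0.2],[0,0,-0.1],[0,0,0],[0,0,0],[0,0,0]],"turn":[0,0,0,0,0,0,0]}'
```

```text
t: 10.68
ee_pos: [0.5456, -0.0104, 0.1494]
orientation: [-0.002, 0.841, 0.54, 0.002]
wrist_force: [-22.7, 2.5, 69.3]
width: 0.605
```

69 N with the TCP at 0.149, which matches the flange's locked height of 0.151, so it is on the stop. I'll back off, open, lift away and look.

```bash
python3 -m creep '{"claw":[5.2,5.2,5.2,6.5,8.5,8.5,8.5,8.5,8.5,8.5,8.5,8.5,8.5,8.5],"offset":[[0,0,0.4],[0,0,0.4],[0,0,0],[0,0,0],[0,0,0],[0,0,2],[0,0,3],[0,0,4],[0,0,4],[0,5,0],[0,6,0],[0,6,0],[0,6,0],[0,0,0]],"turn":[0,0,0,0,0,0,0,0,0,0,0,0,0,0]}'
python3 - <<'E'
from h import *
dial('g7'); a=vision.get_image('top'); cv2.imwrite('pics/top7.png',a); s=cv2.imread('pics/g7s.png')
f=lambda x:cv2.resize(x,(400,400),interpolation=cv2.INTER_CUBIC)
cv2.imwrite('pics/z7.png',np.vstack([np.hstack([f(a[160:270,210:320]),f(s[150:220,230:300])])]))
print(state()['wrist_force'])
E
```

```text
t: 12.42
ee_pos: [0.5436, 0.2263, 0.2802]
orientation: [-0.001, 0.839, 0.545, -0.0]
wrist_force: [-0.3, -0.3, 0.2]
width: 0.994
g7 needle,set,diff,knob deg [101.67, 102.86] 1.19 1.6
[ 0.22172649 -1.14368293 -0.47678975]
```

View pics/z7.png

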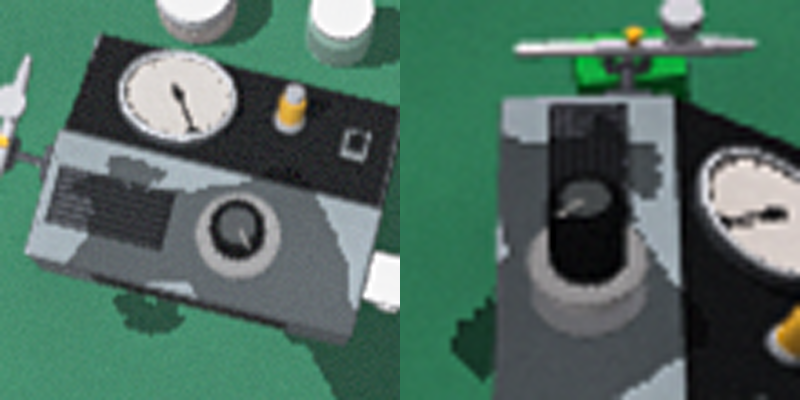

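The needle lines up with the set hand in both views and the ring is visibly lower. Next I'll quantify how far it travelled and check the needle from the top.

Run:
```python
from h import *
K=np.array([.5453,-.0100])
th=np.linspace(0,2*np.pi,200)
circ=lambda r,z:np.c_[K[0]+r*np.cos(th),K[1]+r*np.sin(th),0*th+z]
top=cv2.imread('pics/top7.png'); side=cv2.imread('pics/g7s.png'); old=cv2.imread('pics/side1.png')
p=proj('side',circ(.0225,.2)); print('knobtop pred rows',p[:,1].min(),p[:,1].max())
for z in(.167,.159,.151): 
    cx=proj('side',[[*K,z]])[0]; q=proj('side',circ(.0345,z)); k=proj('side',circ(.0225,z)); print(z,'flange front row',q[:,1].max().round(1),'knob/ring edge row',k[:,1].max().round(1),'cols',q[:,0].min().round(1),q[:,0].max().round(1))
c=int(round(cx[0]))
for n,i in(('old',old),('new',side)):
    g=cv2.cvtColor(i,cv2.COLOR_BGR2GRAY); print(n,c,'rows180-212',g[180:213,c-1:c+2].mean(1).astype(int))
# needle in top, same measures as for top0
yaw=np.radians(-15.);O=np.array([.5955,.008,0])
sh=np.array(dialell(cv2.imread('pics/top0.png'),(258.4,185.8))[0])-proj('top',dialpts(O,yaw,[0,0]))[0]
yy,xx=np.mgrid[:500,:500]; w=np.clip(150-cv2.cvtColor(rect('top',top,O,yaw,sh),cv2.COLOR_BGR2GRAY).astype(float),0,None)
W=w*(np.hypot(xx-250,yy-250)<140); p=np.array([(W*xx).sum(),(W*yy).sum()])/W.sum()
d=np.stack([xx-p[0],yy-p[1]],-1).reshape(-1,2); v=np.linalg.eigh((d*W.reshape(-1,1)).T@d)[1][:,1]; v=-v if v[1]>0 else v
u=np.array([148.,86])-p; print('top needle line',(np.degrees(np.arctan2(v[1],v[0]))-135)%360,'miss deg',np.degrees((v[0]*u[1]-v[1]*u[0])/190))
```

```text
knobtop pred rows 180.2254 190.35664
0.167 flange front row 200.2 knob/ring edge row 197.5 cols 252.1 273.4
0.159 flange front row 201.9 knob/ring edge row 199.1 cols 252.2 273.4
0.151 flange front row 203.6 knob/ring edge row 200.8 cols 252.3 273.4
old 263 rows180-212 [ 47  76 158 152 155 186 194 160 117  16   9  12   9  10   7  12  63 152
 146 131 104 110 106 104 106 108 109 109  97  74  79  79  77]
new 263 rows180-212 [ 19  35  71  68  70  73  69  47   8  12   9  11  11  10  10   9  11   9
   6  36 129 143 138 104 102 103 105 104  94  72  76  78  77]
top needle line 103.48149315420045 miss deg 1.1931154380039326
```

```bash
python3 -c "
from rig import ticket,state
print(ticket.job_done(),state()['t'])"
```

```text
the job is handed in; nothing more can be done
the job is handed in; nothing more can be done
```

I turned the knob about 54 deg clockwise until the needle was on the set hand. I then opened the fingers, pressed the lock ring down to its stop, backed off and handed the job in at about 12.5 s.

- **Needle:** my last checks after letting go disagree a little. The side view puts the needle 1.2 deg below the set hand. The top view's two measures give from 0.5 deg above to 1.2 deg below. That scatter is about as fine as the pictures resolve. The needle did not move while the ring was pressed or after I let go.
- **Lock ring:** its edge moved about 3.2 pixels, against 3.3 predicted for the full 16 mm. The fingertips stopped at a height of 0.149 m, close to the flange's locked height of 0.151 m.
- **Forces:** the final press reached about 69 N at the wrist, more than the ring needs but under the 120 N limit. It was meant to go through the fingertips on the flange. I could not measure the gripper body's contact force, but it should have cleared the knob by about 20 mm.
- **Other things on the bench:** I moved none of them on purpose, and those near the compressor in the last pictures look unmoved. I did not compare every one.

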